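Load the milling block with grinding balls

TASK

The teal milling block has four wells, two open and two closed by yellow caps: put the two white grinding balls from the ball stand into the two open wells, one in each, so that each sits down on its seat. Lower each ball close to its well before letting go, do not drop it from a height; leave the red-brown agate ball on its post.

Things in the scene. Friction and masses are not known exactly. Their poses are not given: they have to be found in the camera images.
- white_ball_a: glossy white ceramic grinding ball, 30 mm across, about 85 g; origin at its centre (its axes mean nothing). It starts on one of the three posts of the ball stand, seated in the post's open top, its centre 51 mm above the table. Posts: black tubes 22 mm across, tops 38 mm above the table, in a straight row 80 mm apart, one ball on each, in any order; fingers fit beside ball and post.
- white_ball_b: the second white ball, same as the first, on another post; origin at its centre. Either ball may go in either open well. The fixed ball stand's grey base plate is 60 x 210 x 8 mm, the row of posts along its length, turned up to 30 degrees from lying across the robot's forward direction.
- carrier: fixed teal block, 150 x 150 x 30 mm, any yaw; origin at centre of underside, z up, x and y along its sides. OPEN wells at its own (x, y) = (+36, +36) and (-36, -36) mm: round, 44 mm across, 12 mm deep, dark floor with a 20 mm hole that seats and centres the ball, whose centre is then 29 mm above the underside. Yellow caps, 44 mm across and 3 mm proud of the top, close (+36, -36) and (-36, +36).
- agate_ball: dark red-brown agate ball, 30 mm across, 40 g, on the remaining post of the ball stand, where it must stay; origin at its centre.

How it is judged:
By the outcome, as a careful person would: the job done as asked, in the order asked, and still so for the second after the job is handed in, with the robot touching nothing.
It also fails if it takes over 54 s, if anything falls off the work surface, if the arm or the gripper's body presses on something with over 40 N, if the wrist force passes 120 N, or if a joint passes its speed limit or range.

ROBOT

A 6-joint arm with a two-finger parallel gripper is mounted at the origin on the work surface. World frame = base frame: x ahead of the robot, y to its left, z up, the work surface at z = 0. Lengths are in mm, angles in rad, forces in N, time in s.
With the tool pointing down it reaches from about 325 to 900 mm from the base axis. Payload 3.5 kg.
Tool frame: the origin (TCP) lies between the finger pads; the fingertips stand manip.tips_ahead ahead of it and the grasp point (between the pads) lies 5 mm behind it (manip.tips_ahead is the distance from the TCP to the fingertips, in mm); z points along the fingers, y is the direction in which the jaws open and shut (so a half turn about z gives the same grasp; the last joint's range is limited). The gripper opens to 85 mm and grips with 20 to 120 N. Pads are 22 mm wide; open, the fingers measure 114 mm over their backs; the gripper's body (76 mm by 85 mm) begins 54 mm behind the grasp point. The pads swing forward as they close: fully open they stand 13 mm farther back than shut.
Start: joints at [-1.358, 0.276, -0.026, 1.268, 0, 1.467], TCP at [194.098, -594.094, 245.313] pointing down, gripper open.
Joint ranges: [-3.12, 3.12], [-0.85, 1.88], [-1.08, 1.24], [-1.95, 2.15], [-1.57, 1.53], [-3.14, 3.14]. Speed limits (rad/s): [2.57, 2.57, 3.14, 3.14, 3.14, 3.14].

INTERFACE

Orientations are given as a rotation vector (axis times angle).
In Python, from bench import manip, imaging gives the robot as it stands.
- The arm moves only by the shell command python3 -m inch 'ROWS' [FORCE]. ROWS is JSON, a list of rows, each a list of 7 numbers: the shift along the world's x, y, z in cm, then the turn, a rotation vector about the world's x, y, z in degrees, then the finger opening in cm, from 0 to 8.54. In form: [[x, y, z, ax, ay, az, jaw], ...]. A call has 1 to 10 rows; each row shifts and turns the commanded pose from where the row before left it; what a row does not reach is not made up. A row lasts 1/8 s, in which the tool goes at most 62.5 mm and 10.7 degrees, less where a joint would pass 70% of its speed; a pose out of reach is approached as far as the arm can. A call with a gripper value outside its range is refused whole. The fingers move at their own pace and stop on an object; FORCE is the grip in N (left out, the last holds). Time passes only in rows, so rows that do not move let the fingers close. It gives the time, the measured TCP pose, the force and the opening at its end, in the units of the state.
- manip.state(): the state, without advancing time (a new reading comes with each control period).
- imaging.snapshot(name): name is "side" or "top"; returns (picture, depth): 400x640x3 uint8, blue, green, red; 400x640 float32, mm along the optical axis (not along the pixel's ray), 0 where there is no reading.
- imaging.camera_params(name): a dict with "camera_matrix" (3x3 intrinsics, pixels), "extrinsics" (4x4, takes a point from camera to world coordinates). Camera axes: x right, y down, z forward; pixel columns grow to the right and rows downward; lengths in mm; the calibration is good to about 2 mm. A picture is of the moment at which its call begins. camera_params takes no time and is no camera call.
- manip.sign_off(): hands the job in, once; it reports no verdict.
The state is a dict: "t": time; "q": joint angles; "joint_velocities": joint speeds; "joint_torque": joint torques, N m; "eef_pos": TCP position; "tool_rot": TCP orientation; "ft_force": force on the tool from outside, world axes, zero at the start; "ft_torque": the same for the moment, N m; "grip_width": opening from 0.0 (shut) to 1.0 (fully open).
Only numpy, scipy, OpenCV 4.12 (cv2) and the standard library are available. Lean on these libraries where they do the work, as an engineer would, in place of code of your own. Each camera call takes 0.05 s, during which the arm holds its last target. There are 200 camera calls.

## Working session

There is one attempt and no reset: what is moved stays moved. The work goes in short steps, Python scripts to look and compute and a shell command to move; the robot and the scene stay as the last step left them, time stands still between calls to the robot, and variables do not carry over. Pictures are saved under pics/ and viewed, about 8 in all and at most 12, crops included, and the job is handed in when it is done.

```bash
mkdir -p pics; ls
python3 - <<'E'
from bench import manip, imaging
import cv2, numpy as np
print(manip.tips_ahead); print(manip.state())
for n in ("side","top"):
    p,d=imaging.snapshot(n); cv2.imwrite(f"pics/{n}0.png",p); np.save(f"{n}0.npy",d)
    c=imaging.camera_params(n); print(n,np.round(c["camera_matrix"],1).tolist(),np.round(c["extrinsics"],3).tolist())
E
```

```text
pics
14.0
{'t': 0.0, 'q': array([-1.35838304e+00,  2.77110263e-01, -2.78848874e-02,  1.26802051e+00,
        1.93250180e-05,  1.46744280e+00]), 'joint_velocities': array([ 0.00112344, -0.00030166, -0.00014394, -0.00100111, -0.0016319 ,
       -0.00013871]), 'joint_torque': array([ 1.05617142e-03, -4.45506155e+01,  2.95203549e+01,  1.64309854e-02,
        1.47549654e-04, -9.72431906e-06]), 'eef_pos': array([ 193.95409605, -593.3492059 ,  244.17191265]), 'tool_rot': array([-3.10032891e+00, -4.93598625e-01,  1.59580226e-04]), 'ft_force': array([-0.00367224, -0.41375414,  0.64400951]), 'ft_torque': array([-0.00320487, -0.02703075, -0.00293184]), 'grip_width': 0.9974674608748458}
side [[406.3, 0.0, 323.0], [0.0, 406.3, 193.6], [0.0, 0.0, 1.0]] [[-0.836, -0.333, 0.436, 206.285], [-0.549, 0.488, -0.678, 524.126], [0.013, -0.806, -0.591, 501.188], [0.0, 0.0, 0.0, 1.0]]
top [[519.1, 0.0, 317.7], [0.0, 519.1, 196.4], [0.0, 0.0, 1.0]] [[0.007, -0.992, 0.128, 430.237], [-1.0, -0.011, -0.025, 7.862], [0.026, -0.128, -0.991, 1064.924], [0.0, 0.0, 0.0, 1.0]]
```

View pics/top0.png

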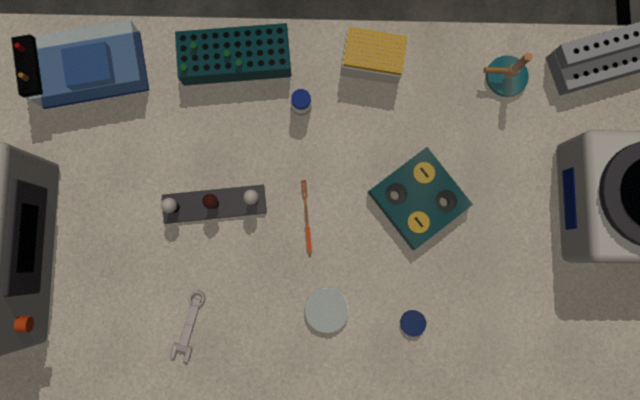

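View pics/side0.png

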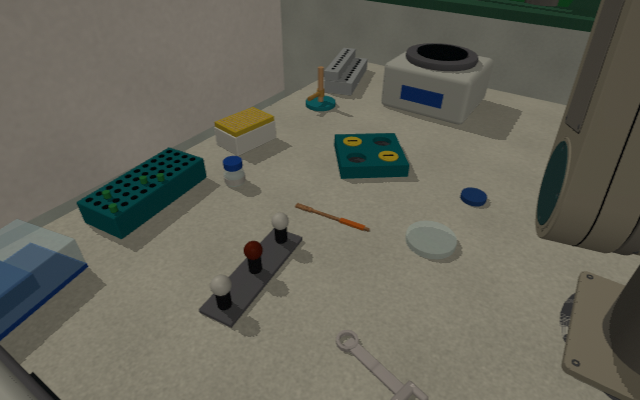

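The top view shows white balls near (170,206) and (251,197), the agate ball at (210,201), open wells at (396,194) and (446,201), and caps at (424,173) and (419,222). The side view confirms this, with the balls at (221,286), (280,221) and the agate at (253,250).

```bash
cat > h.py <<'E'
import cv2, numpy as np
from bench import manip, imaging
def ray(n,u,v):
    c=imaging.camera_params(n); T=np.array(c["extrinsics"]); K=np.array(c["camera_matrix"])
    d=T[:3,:3]@np.linalg.solve(K,[u,v,1.]); return T[:3,3],d
def onz(n,u,v,z):
    o,d=ray(n,u,v); return o+d*(z-o[2])/d[2]
def cross(r1,r2):
    A=sum(np.eye(3)-np.outer(d,d)/(d@d) for o,d in (r1,r2)); b=sum((np.eye(3)-np.outer(d,d)/(d@d))@o for o,d in (r1,r2))
    return np.linalg.solve(A,b)
def blobs(p,mask,amin=30):
    n,l,s,c=cv2.connectedComponentsWithStats(mask.astype(np.uint8)); 
    return [(c[i],s[i]) for i in range(1,n) if s[i][4]>=amin]
def circ(p,u,v,mk,r=16):
    # min enclosing circle of mask pixels in window
    u,v=int(u),int(v); w=mk[v-r:v+r,u-r:u+r].astype(np.uint8)
    n,l,s,c=cv2.connectedComponentsWithStats(w); i=1+np.argmax(s[1:,4])
    pts=np.argwhere(l==i)[:,::-1].astype(np.float32)
    (x,y),R=cv2.minEnclosingCircle(pts); return x+u-r,y+v-r,R,c[i]+[u-r,v-r]
E
python3 - <<'E'
from h import *
P={n:cv2.imread(f"pics/{n}0.png") for n in("top","side")}
H={n:cv2.cvtColor(P[n],cv2.COLOR_BGR2HSV) for n in P}
def masks(n):
    h,s,v=[H[n][...,i].astype(int) for i in range(3)]
    return dict(white=(s<45)&(v>105),red=((h<10)|(h>170))&(s>120)&(v>25),yel=(h>18)&(h<35)&(s>120)&(v>90))
M={n:masks(n) for n in P}
for k,t,sd in(("white",(170,206),(221,286)),("red",(210,201),(253,250)),("white",(251,197),(280,221))):
    a=circ(P["top"],*t,M["top"][k],11); b=circ(P["side"],*sd,M["side"][k],14)
    print(k,np.round(a[:3],1),np.round(b[:3],1),"top51",onz("top",*a[:2],51).round(1),"side51",onz("side",*b[:2],51).round(1),"x",cross(ray("top",*a[:2]),ray("side",*b[:2])).round(1))
C=[]
for t,sd in(((424,173),(352,141)),((419,222),(388,156))):
    a=circ(P["top"],*t,M["top"]["yel"],16); b=circ(P["side"],*sd,M["side"]["yel"],14)
    x,y=onz("top",*a[:2],33),onz("side",*b[3],33); C.append((x,y)); print("cap",np.round(a[:3],1),x.round(1),y.round(1))
for j in(0,1):
    p,q=C[0][j][:2],C[1][j][:2]; m=(p+q)/2; d=(p-q)/2; e=np.array([-d[1],d[0]]); e*=50.9/np.linalg.norm(e)
    print("centre",m.round(1),"half",np.linalg.norm(d).round(1),"wells",(m+e).round(1),(m-e).round(1),np.degrees(np.arctan2(*d[::-1])).round(1))
# teal block contour top
h=H["top"]; t=cv2.inRange(h,(75,90,30),(100,255,160)); t[:140]=0;t[260:]=0;t[:,:360]=0;t[:,480:]=0
c=max(cv2.findContours(t,0,2)[0],key=cv2.contourArea); print(cv2.minAreaRect(c))
cv2.imwrite("pics/z0.png",np.hstack([cv2.resize(P["top"][175:235,150:280],None,fx=3,fy=3),cv2.resize(P["top"][145:255,360:480],None,fx=3,fy=3)[:180*1] ]))
E
```

```text
white [163.5 205.5  11.4] [219.  285.5  18.1] top51 [539.9 282.7  51. ] side51 [539.4 276.5  51. ] x [537.7 280.   55.8]
red [209.4 200.8   7. ] [252.6 249.8   9.4] top51 [550.1 194.   51. ] side51 [548.  194.8  51. ] x [549.8 193.9  49.4]
white [250.5 196.    6.8] [279.5 220.5  19.1] top51 [560.4 114.   51. ] side51 [557.3 114.9  51. ] x [559.7 113.6  49.2]
cap [424.  172.2  10.5] [ 615.1 -233.7   33. ] [ 610.4 -228.6   33. ]
cap [418.2 221.8  10.7] [ 514.2 -220.2   33. ] [ 510.5 -215.9   33. ]
centre [ 564.7 -226.9] half 50.9 wells [ 571.4 -176.5] [ 557.9 -277.4] -7.6
centre [ 560.5 -222.2] half 50.3 wells [ 566.9 -171.7] [ 554.  -272.7] -7.3
((420.3865966796875, 197.70260620117188), (73.16529083251953, 72.43363952636719), 52.4314079284668)
```

```bash
python3 -m inch '[[2.2,4.4,0,0,0,7.9,6.0],[2.2,4.4,0,0,0,7.9,6.0],[2.2,4.4,0,0,0,7.9,6.0],[2.2,4.4,0,0,0,7.9,6.0],[2.2,4.4,0,0,0,7.9,6.0],[2.2,4.4,0,0,0,7.9,6.0],[2.2,4.4,0,0,0,7.9,6.0],[2.2,4.4,0,0,0,7.9,6.0],[2.2,4.4,0,0,0,7.9,6.0],[2.2,4.4,0,0,0,7.9,6.0]]' 30
python3 -m inch '[[2.2,4.4,0,0,0,0,6.0],[2.2,4.4,0,0,0,0,6.0],[2.2,4.4,0,0,0,0,6.0],[2.2,4.4,0,0,0,0,6.0],[2.2,4.4,0,0,0,0,6.0],[2.2,4.4,0,0,0,0,6.0],[0,0,-3,0,0,0,6],[0,0,-3,0,0,0,6],[0,0,0,0,0,0,6.0]]'
python3 -c "
from bench import manip;from scipy.spatial.transform import Rotation as R;import numpy as np
s=manip.state();print(s['eef_pos'],R.from_rotvec(s['tool_rot']).as_matrix().round(3),s['q'].round(2),s['grip_width'],s['t'])"
```

```text
t: 1.35
eef_pos: [414.3, -152.5, 245.0]
tool_rot: [-2.074, -2.359, 0.0]
ft_force: [0.2, 0.7, -0.3]
grip_width: 0.7
t: 2.48
eef_pos: [543.3, 109.9, 182.2]
tool_rot: [-2.076, -2.351, 0.008]
ft_force: [-0.3, -0.3, 0.1]
grip_width: 0.702
[543.31474673 109.87247552 182.21385768] [[-0.124  0.992 -0.007]
 [ 0.992  0.124 -0.001]
 [ 0.    -0.007 -1.   ]] [ 0.08  0.2  -0.26  1.12 -0.    1.53] 0.7024909984755859 2.475
```

```bash
python3 -m inch '[[1.6,0.4,-1,0,0,0,6.0],[0,0,-3,0,0,0,6],[0,0,-3,0,0,0,6],[0,0,0,0,0,0,6.0],[0,0,0,0,0,0,6.0]]'
python3 - <<'E'
from h import *
for n in("top","side"):
    p,d=imaging.snapshot(n); cv2.imwrite(f"pics/{n}1.png",p)
    globals()[n]=p
cv2.imwrite("pics/c1.png",np.hstack([cv2.resize(top[130:260,170:330],None,fx=2.5,fy=2.5),cv2.resize(side[120:250,200:360],None,fx=2.5,fy=2.5)]))
E
```

```text
t: 3.1
eef_pos: [563.9, 114.0, 116.8]
tool_rot: [2.079, 2.353, 0.003]
ft_force: [0.6, 0.3, -0.1]
grip_width: 0.705
```

View pics/c1.png

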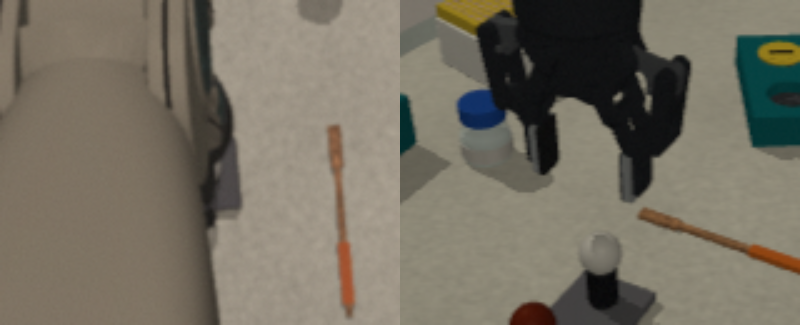

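The crop shows the tips at full-image pixels of about (258,189) and (293,199), and the ball at about (280,221). The tool is a few mm too far in +x. I'll check the side camera's bias against the measured tool.

```bash
cat >> h.py <<'E'
def proj(n,P):
    c=imaging.camera_params(n); T=np.linalg.inv(np.array(c["extrinsics"])); q=np.array(c["camera_matrix"])@(T[:3,:3]@np.array(P,float)+T[:3,3]); return q[:2]/q[2]
E
python3 - <<'E'
from h import *
s=manip.state(); p=s["eef_pos"]; print(p.round(1))
j=np.array([.992,.124,0])
for ah in(5,9,14):
  for sg in(-1,1):
    for w in (11,-11): print(ah,sg,w,proj("side",p+[0,0,-ah]+sg*j*37+w*np.array([-.124,.992,0])).round(1))
print("ball",proj("side",[560,114,51]).round(1),proj("side",[557,115,51]).round(1))
E
```

```text
[564.  114.  117.3]
5 -1 11 [291.  199.8]
5 -1 -11 [297.8 192.5]
5 1 11 [251.9 187.4]
5 1 -11 [259.4 180.7]
9 -1 11 [291.1 201.8]
9 -1 -11 [297.8 194.5]
9 1 11 [252.2 189.4]
9 1 -11 [259.5 182.7]
14 -1 11 [291.2 204.3]
14 -1 -11 [297.9 197. ]
14 1 11 [252.4 191.9]
14 1 -11 [259.8 185.1]
ball [278.6 219.7] [279.6 220.6]
```

```bash
python3 -m inch '[[-0.55,0.05,-2,0,0,0,6],[0,0,-2,0,0,0,6],[0,0,-1.5,0,0,0,6],[0,0,-0.75,0,0,0,6],[0,0,0,0,0,0,6],[0,0,0,0,0,0,6]]'
python3 -m inch '[[0,0,0,0,0,0,4.5],[0,0,0,0,0,0,3.8],[0,0,0,0,0,0,3.2],[0,0,0,0,0,0,2.6],[0,0,0,0,0,0,2.6],[0,0,0,0,0,0,2.6],[0,0,0,0,0,0,2.0],[0,0,0,0,0,0,2.0]]' 30
python3 - <<'E'
from h import *
p,d=imaging.snapshot("side"); cv2.imwrite("pics/c2.png",cv2.resize(p[150:260,220:340],None,fx=4,fy=4)); print(manip.state()["eef_pos"])
E
```

```text
t: 3.95
eef_pos: [557.3, 114.5, 53.5]
tool_rot: [2.079, 2.354, 0.001]
ft_force: [0.3, 0.0, -0.1]
grip_width: 0.7
t: 4.95
eef_pos: [557.5, 114.5, 53.3]
tool_rot: [2.079, 2.354, 0.002]
ft_force: [2.6, 1.0, 2.9]
grip_width: 0.325
[557.45334395 114.48682837  53.24901487]
```

View pics/c2.png

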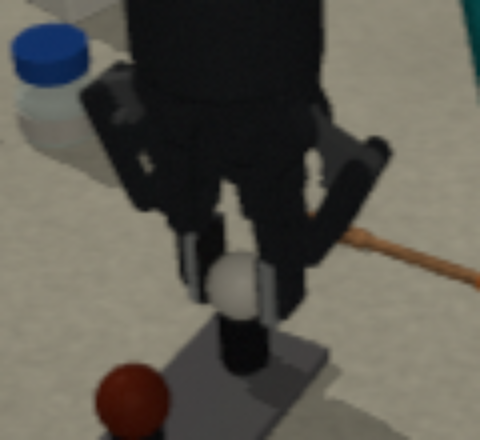

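The ball at crop (240,285) is between the pads, and the tips reach slightly below its middle. Now I'll lift and check.

```bash
python3 -m inch '[[0,0,1,0,0,0,2.0],[0,0,2,0,0,0,2.0],[0,0,3,0,0,0,2.0],[0,0,4,0,0,0,2.0],[0,0,0,0,0,0,2],[0,0,0,0,0,0,2]]' 30
python3 - <<'E'
from h import *
p,d=imaging.snapshot("side"); cv2.imwrite("pics/c3.png",cv2.resize(p[90:250,200:360],None,fx=3,fy=3)); print(manip.state()["eef_pos"])
E
```

```text
t: 5.75
eef_pos: [555.1, 114.3, 152.0]
tool_rot: [-2.078, -2.353, 0.003]
ft_force: [0.5, 0.2, -2.0]
grip_width: 0.329
[554.73810099 114.23641296 151.30277696]
```

View pics/c3.png

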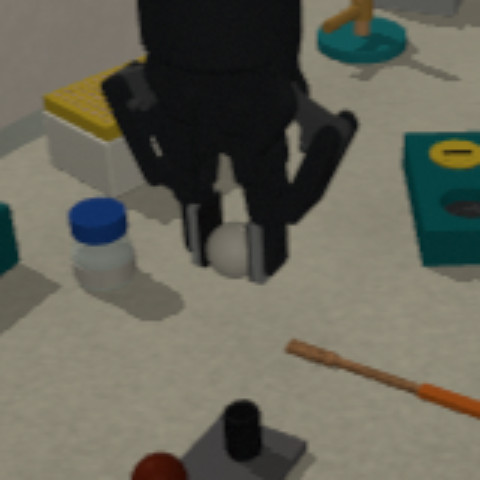

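```bash
python3 -m inch '[[0.2,-4.1,0,0,0,0,2],[0.2,-4.1,0,0,0,0,2],[0.2,-4.1,0,0,0,0,2],[0.2,-4.1,0,0,0,0,2],[0.2,-4.1,0,0,0,0,2],[0.2,-4.1,0,0,0,0,2],[0.2,-4.1,0,0,0,0,2],[0,0,-3,0,0,0,2],[0,0,-3,0,0,0,2],[0,0,0,0,0,0,2]]' 30
python3 -m inch '[[0,0,-1,0,0,0,2],[0,0,0,0,0,0,2]]' 30
python3 - <<'E'
from h import *
for n in("top","side"):
    p,d=imaging.snapshot(n); cv2.imwrite(f"pics/{n}3.png",p); globals()[n]=p
cv2.imwrite("pics/c4.png",np.hstack([cv2.resize(top[140:260,360:480],None,fx=3.3,fy=3.3),cv2.resize(side[80:200,310:430],None,fx=3.3,fy=3.3)])); print(manip.state()["eef_pos"])
E
```

```text
t: 7.05
eef_pos: [566.4, -171.0, 88.4]
tool_rot: [-2.074, -2.347, 0.005]
ft_force: [-1.2, 0.6, -1.5]
grip_width: 0.327
t: 7.3
eef_pos: [570.6, -172.4, 82.8]
tool_rot: [-2.079, -2.355, 0.0]
ft_force: [0.3, 0.5, -1.7]
grip_width: 0.33
[ 571.16423311 -172.6421954    83.58076638]
```

View pics/c4.png

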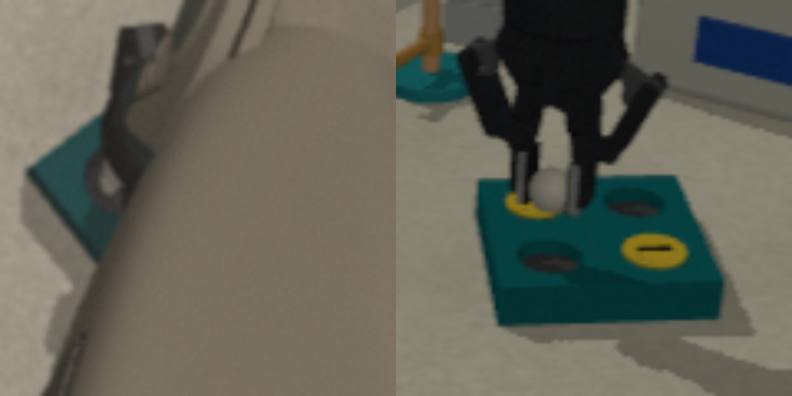

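Side view: the ball is at about full-image pixel (357,137), above the near well, whose rim centres at about (357,158). I'll work out the offset from the same camera.

Run:
```python
from h import *
p=cv2.imread("pics/side3.png"); h=cv2.cvtColor(p,cv2.COLOR_BGR2HSV)
p0=cv2.imread("pics/side0.png")
z=manip.state()["eef_pos"][2]-2.3
print("ball in hand",onz("side",356.7,137.3,z).round(1))
# rim ellipse of both wells in first side and top views: non-teal (low sat) region inside the block
for n,seeds in(("side",((357,158),(382,142))),("top",((396,194),(446,201)))):
    q=cv2.imread(f"pics/{n}0.png"); hh=cv2.cvtColor(q,cv2.COLOR_BGR2HSV).astype(int)
    for s in seeds:
        w=hh[s[1]-14:s[1]+15,s[0]-16:s[0]+17]
        # well = not bright teal top
        m=((w[...,2]<70)|(w[...,1]<110)).astype(np.uint8)
        k,l,st,c=cv2.connectedComponentsWithStats(m); i=l[14,16] or 1+np.argmax(st[1:,4])
        x=st[i]; u,v=x[0]+(x[2]-1)/2+s[0]-16,x[1]+(x[3]-1)/2+s[1]-14
        print(n,s,(u,v),x.tolist(),onz(n,u,v,30).round(1))
```

```text
ball in hand [ 568.9 -170.7   81.3]
side (357, 158) (np.float64(357.0), np.float64(158.0)) [0, 0, 33, 29, 931] [ 565.  -171.7   30. ]
side (382, 142) (np.float64(382.0), np.float64(142.0)) [0, 0, 33, 29, 841] [ 551.9 -269.5   30. ]
top (396, 194) (np.float64(397.5), np.float64(194.0)) [3, 0, 30, 29, 714] [ 570.4 -179.7   30. ]
top (446, 201) (np.float64(446.0), np.float64(201.0)) [0, 0, 33, 29, 912] [ 557.2 -278.    30. ]
```

```bash
python3 -m inch '[[-0.2,-0.1,-1.5,0,0,0,2],[0,0,-1.5,0,0,0,2],[0,0,-0.6,0,0,0,2],[0,0,0,0,0,0,2],[0,0,0,0,0,0,2]]' 30
python3 -m inch '[[0,0,-0.2,0,0,0,2],[0,0,0,0,0,0,2]]' 30
python3 -m inch '[[0,0,-0.1,0,0,0,2],[0,0,0,0,0,0,2]]' 30
python3 - <<'E'
from h import *
p,d=imaging.snapshot("side"); cv2.imwrite("pics/c5.png",cv2.resize(p[100:190,320:430],None,fx=5,fy=5)); print(manip.state()["eef_pos"])
E
```

```text
t: 8.02
eef_pos: [568.9, -173.7, 47.0]
tool_rot: [2.079, 2.354, 0.0]
ft_force: [-0.2, -0.1, -0.5]
grip_width: 0.33
t: 8.28
eef_pos: [568.7, -173.7, 45.0]
tool_rot: [2.08, 2.354, 0.0]
ft_force: [-0.0, 0.8, -0.9]
grip_width: 0.328
t: 8.52
eef_pos: [568.6, -173.6, 43.8]
tool_rot: [2.08, 2.355, -0.0]
ft_force: [-0.0, -0.7, -0.8]
grip_width: 0.329
[ 568.62239088 -173.61428512   43.83833165]
```

View pics/c5.png

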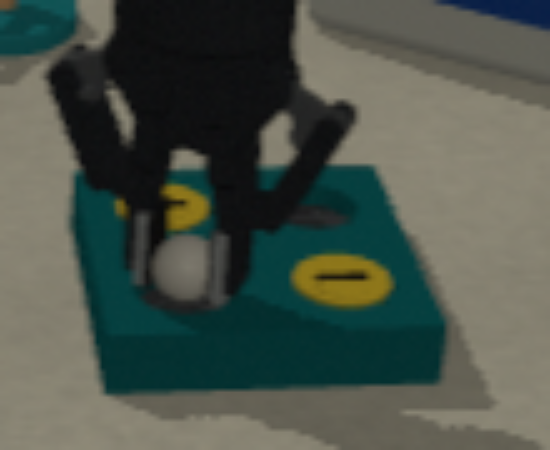

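The ball is centred over its well, at crop (187,268). I'll go down in small steps, watching the force.

```bash
for i in 1 2; do python3 -m inch '[[0,0,-0.1,0,0,0,2],[0,0,0,0,0,0,2]]' 30 | grep -E "eef|ft"; done
```

```text
eef_pos: [568.8, -173.7, 43.3]
ft_force: [-0.2, 0.5, 3.2]
eef_pos: [568.9, -173.7, 42.8]
ft_force: [-2.1, 0.7, 7.1]
```

Light contact of the tips on the block top at TCP 43. I'll back off 1 mm and open gently.

```bash
python3 -m inch '[[0,0,0.1,0,0,0,2],[0,0,0,0,0,0,3.2],[0,0,0,0,0,0,3.8],[0,0,0,0,0,0,4.6],[0,0,0,0,0,0,5.2],[0,0,0,0,0,0,5.6]]' 30
python3 -m inch '[[0,0,2,0,0,0,5.6],[0,0,4,0,0,0,5.6],[0,0,5,0,0,0,5.6],[0,4,1,0,0,0,6],[0,4,0,0,0,0,6],[0,4,0,0,0,0,6]]'
python3 - <<'E'
from h import *
p,d=imaging.snapshot("side"); cv2.imwrite("pics/c6.png",cv2.resize(p[100:190,320:430],None,fx=5,fy=5)); print(manip.state()["eef_pos"])
E
```

```text
t: 9.82
eef_pos: [568.2, -173.5, 42.4]
tool_rot: [-2.079, -2.354, 0.001]
ft_force: [0.3, -0.5, -0.0]
grip_width: 0.654
t: 10.58
eef_pos: [568.6, -52.6, 163.2]
tool_rot: [2.08, 2.354, 0.0]
ft_force: [-0.2, -0.4, 0.3]
grip_width: 0.704
[567.67478792 -48.17009616 162.8048927 ]
```

View pics/c6.png

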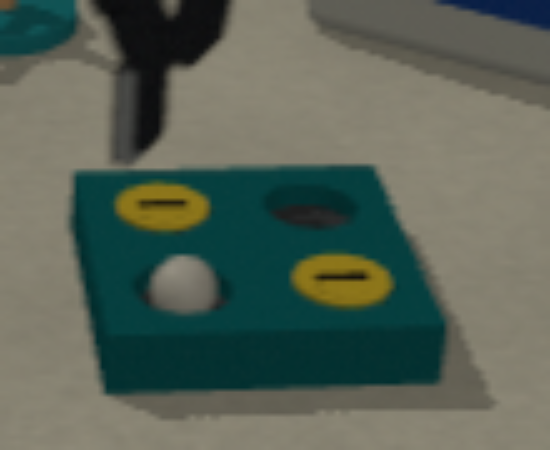

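The first ball is seated in the near well, at crop (185,287). Next is the second white ball, near (538.5,274.5).

```bash
python3 -m inch '[[-0.4,4.6,0,0,0,0,6],[-0.4,4.6,0,0,0,0,6],[-0.4,4.6,0,0,0,0,6],[-0.4,4.6,0,0,0,0,6],[-0.4,4.6,0,0,0,0,6],[-0.4,4.6,0,0,0,0,6],[-0.4,4.6,0,0,0,0,6],[0,0,-2.5,0,0,0,6],[0,0,-2.5,0,0,0,6],[0,0,0,0,0,0,6]]'
python3 -m inch '[[0,0,0,0,0,0,6]]'
python3 - <<'E'
from h import *
p,d=imaging.snapshot("side"); cv2.imwrite("pics/c7.png",cv2.resize(p[190:320,160:320],None,fx=4,fy=4)); print(manip.state()["eef_pos"])
g=p[265:310,195:245]
c=cv2.HoughCircles(cv2.medianBlur(cv2.cvtColor(g,cv2.COLOR_BGR2GRAY),3),cv2.HOUGH_GRADIENT,1,20,param1=80,param2=8,minRadius=8,maxRadius=14)
for u,v,r in c[0]: print(u+195,v+265,r,onz("side",u+195,v+265,51).round(1))
print(proj("side",[538.6,274.6,51]))
E
```

```text
t: 11.88
eef_pos: [538.3, 267.6, 110.4]
tool_rot: [-2.078, -2.353, 0.008]
ft_force: [-0.5, -0.2, 0.2]
grip_width: 0.704
t: 12.0
eef_pos: [541.1, 268.3, 113.4]
tool_rot: [2.08, 2.354, 0.001]
ft_force: [0.1, 0.3, 0.4]
grip_width: 0.707
[541.51169063 268.46397398 113.97957942]
220.5 284.5 9.6 [538.9 273.9  51. ]
[220.32845291 284.88645736]
```

View pics/c7.png

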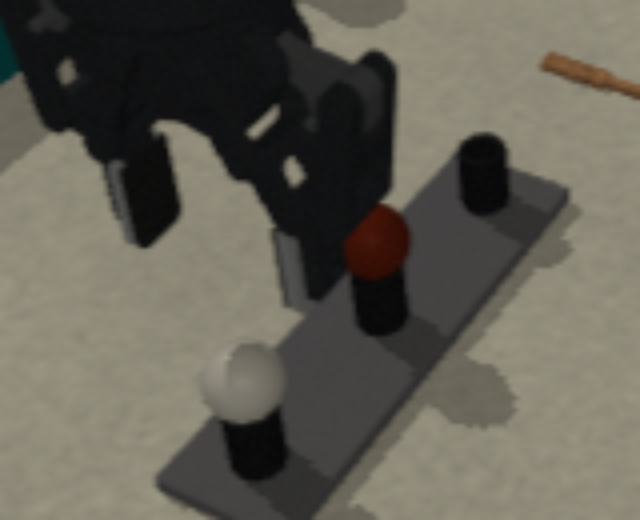

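The ball is at crop (243,383) and world (538.8,274.2). It needs −0.3 cm in x and +0.6 cm in y. This time I'll grip with the tips only about 5–6 mm below the ball's centre, so it can be released lower.

```bash
python3 -m inch '[[-0.3,0.6,-1,0,0,0,6],[0,0,-2,0,0,0,6],[0,0,-1.7,0,0,0,6],[0,0,-0.6,0,0,0,6],[0,0,0,0,0,0,6],[0,0,0,0,0,0,6]]'
```

```text
t: 12.8
eef_pos: [538.2, 274.6, 60.4]
tool_rot: [2.079, 2.354, 0.002]
ft_force: [-0.9, 0.3, -0.7]
grip_width: 0.705
```

```bash
python3 -m inch '[[0,0,-0.2,0,0,0,4.5],[0,0,0,0,0,0,3.8],[0,0,0,0,0,0,3.2],[0,0,0,0,0,0,2.6],[0,0,0,0,0,0,2.6],[0,0,0,0,0,0,2.6],[0,0,0,0,0,0,2.0],[0,0,0,0,0,0,2.0]]' 30
python3 -m inch '[[0,0,0.5,0,0,0,2.0],[0,0,1.5,0,0,0,2.0],[0,0,3,0,0,0,2.0],[0,0,5,0,0,0,2.0],[0,0,0,0,0,0,2],[0,0,0,0,0,0,2]]' 30
python3 - <<'E'
from h import *
p,d=imaging.snapshot("side"); cv2.imwrite("pics/c8.png",cv2.resize(p[130:320,160:340],None,fx=3,fy=3)); print(manip.state()["eef_pos"])
E
```

```text
t: 13.8
eef_pos: [538.7, 274.7, 58.5]
tool_rot: [2.079, 2.354, 0.003]
ft_force: [3.4, -0.2, 3.8]
grip_width: 0.33
t: 14.55
eef_pos: [536.6, 274.2, 157.6]
tool_rot: [-2.079, -2.354, 0.002]
ft_force: [-0.3, 0.3, -2.2]
grip_width: 0.326
[536.05066335 273.93465295 156.63174552]
```

View pics/c8.png

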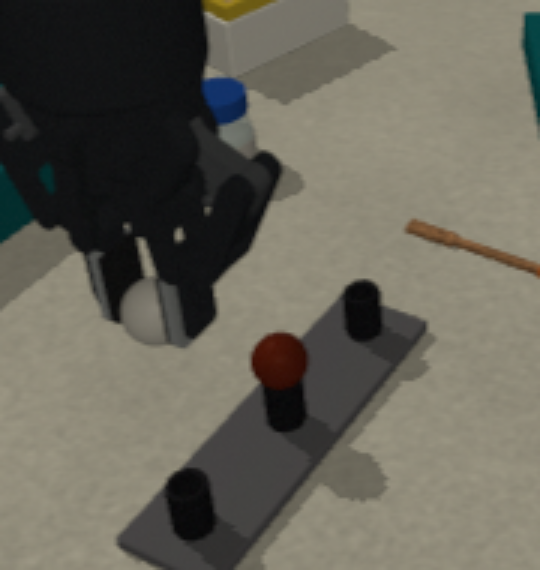

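The ball is held, at crop (155,310), and the agate ball is still on its post. Next I'll carry the ball to the second well, near (555.6,−274.7).

```bash
python3 -m inch '[[0.2,-4.6,0,0,0,0,2],[0.2,-4.6,0,0,0,0,2],[0.2,-4.6,0,0,0,0,2],[0.2,-4.6,0,0,0,0,2],[0.2,-4.6,0,0,0,0,2],[0.2,-4.6,0,0,0,0,2],[0.2,-4.6,0,0,0,0,2],[0.2,-4.6,0,0,0,0,2],[0.2,-4.6,0,0,0,0,2],[0.2,-4.6,0,0,0,0,2]]' 30
python3 -m inch '[[0,-4.5,0,0,0,0,2],[0,-4.3,0,0,0,0,2],[0,0,-3,0,0,0,2],[0,0,-3,0,0,0,2],[0,0,-1,0,0,0,2],[0,0,0,0,0,0,2],[0,0,0,0,0,0,2]]' 30
python3 - <<'E'
from h import *
p,d=imaging.snapshot("side"); cv2.imwrite("pics/side9.png",p); e=manip.state()["eef_pos"]; print(e)
z=e[2]-7.5
u,v=proj("side",[e[0]-2,e[1]+2,z]); print(u,v); u,v=int(u),int(v)
g=p[v-18:v+18,u-18:u+18]
c=cv2.HoughCircles(cv2.medianBlur(cv2.cvtColor(g,cv2.COLOR_BGR2GRAY),3),cv2.HOUGH_GRADIENT,1,20,param1=80,param2=6,minRadius=5,maxRadius=9)
if c is not None:
  for a,b,r in c[0]: print(a+u-18,b+v-18,r,onz("side",a+u-18,b+v-18,z).round(1))
E
```

```text
t: 15.85
eef_pos: [555.8, -186.3, 155.6]
tool_rot: [-2.077, -2.351, 0.002]
ft_force: [0.1, 0.2, -0.5]
grip_width: 0.324
t: 16.73
eef_pos: [558.3, -273.8, 88.8]
tool_rot: [2.078, 2.354, 0.0]
ft_force: [0.4, 0.6, -0.5]
grip_width: 0.327
[ 558.57835398 -273.96110692   89.14418798]
382.86394387503674 121.36115851265288
387.5 117.5 8.4 [ 556.7 -296.6   81.6]
366.5 109.5 5.9 [ 618.7 -307.5   81.6]
```

```bash
python3 -m inch '[[-0.3,-0.1,-2,0,0,0,2],[0,0,-1.5,0,0,0,2],[0,0,-0.7,0,0,0,2],[0,0,0,0,0,0,2],[0,0,0,0,0,0,2]]' 30
python3 - <<'E'
from h import *
p,d=imaging.snapshot("side"); cv2.imwrite("pics/c9.png",cv2.resize(p[100:190,320:430],None,fx=6,fy=6)); print(manip.state()["eef_pos"])
E
```

```text
t: 17.4
eef_pos: [555.1, -274.8, 46.4]
tool_rot: [2.079, 2.354, 0.0]
ft_force: [-0.9, 0.7, -0.9]
grip_width: 0.321
[ 555.21649211 -274.9443249    46.49050148]
```

View pics/c9.png

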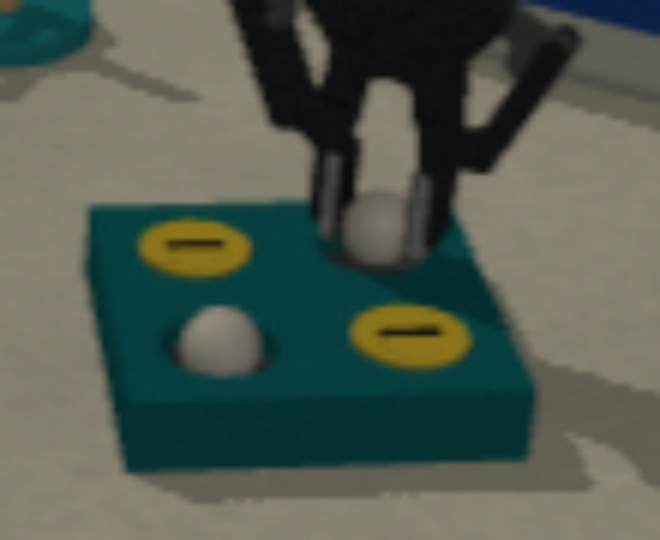

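Ball b is over the far well, at crop (377,228), with the well centre at about (372,248). That is within about 2 mm sideways. I'll lower the last 2 mm and release.

```bash
python3 -m inch '[[0,0,-0.2,0,0,0,2],[0,0,0,0,0,0,2]]' 30
python3 -m inch '[[0,0,0,0,0,0,3.2],[0,0,0,0,0,0,3.8],[0,0,0,0,0,0,4.6],[0,0,0,0,0,0,5.2],[0,0,0,0,0,0,5.6]]' 30
python3 -m inch '[[0,0,1,0,0,0,5.6],[0,0,3,0,0,0,5.6],[0,0,5,0,0,0,5.6],[0,0,5,0,0,0,6],[0,-5,0,0,0,0,6],[0,-5,0,0,0,0,6],[0,-5,0,0,0,0,6],[0,-5,0,0,0,0,6],[0,0,0,0,0,0,6],[0,0,0,0,0,0,6]]'
python3 - <<'E'
from h import *
p,d=imaging.snapshot("side"); t,d2=imaging.snapshot("top")
cv2.imwrite("pics/c10.png",np.hstack([cv2.resize(p[100:190,320:430],None,fx=4,fy=4),cv2.resize(t[150:240,370:475],(350,360))])); 
cv2.imwrite("pics/c11.png",np.hstack([cv2.resize(p[100:190,320:430],None,fx=3.6,fy=3.6),cv2.resize(p[200:320,190:310],(324,324))])) 
T=np.array(imaging.camera_params("side")["extrinsics"])
for n,P in (("w1",(568.7,-173.7,29)),("w2",(555.3,-274.8,29))):
    print(n,proj("side",np.array(P)+[-2,2,0]).round(1),"top",proj("top",np.array(P)+[2,-2,0]).round(1))
print(manip.state()["eef_pos"])
E
```

```text
t: 17.7
eef_pos: [554.6, -274.6, 43.9]
tool_rot: [2.08, 2.355, 0.0]
ft_force: [0.2, 0.3, -0.9]
grip_width: 0.329
t: 18.32
eef_pos: [554.6, -274.6, 43.8]
tool_rot: [-2.08, -2.355, 0.0]
ft_force: [-0.6, 0.4, -1.0]
grip_width: 0.655
t: 19.58
eef_pos: [554.4, -474.3, 184.0]
tool_rot: [-2.08, -2.354, -0.001]
ft_force: [-0.3, 0.6, -0.2]
grip_width: 0.703
w1 [356.3 158.2] top [395.4 193.9]
w2 [382.1 141.7] top [445.3 201. ]
[ 554.65992319 -473.26525143  184.08153551]
```

View pics/c11.png

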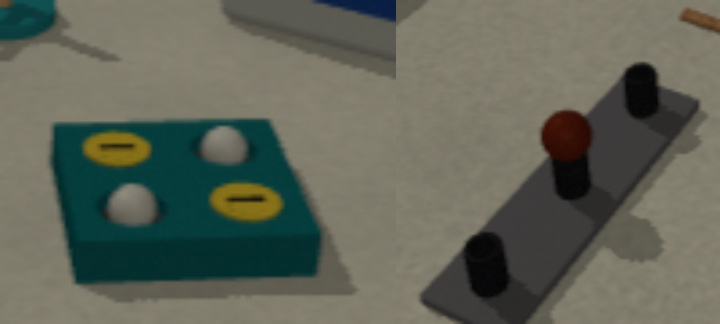

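Both balls sit in their wells, at crop (132,205) and (223,147). The agate is on its middle post at (566,137), and the arm is clear, so I'm handing in.

```bash
python3 -c "
from bench import manip
print(manip.sign_off())"
```

```text
the job is handed in; nothing more can be done
None
```

Both white balls are in the two open wells, one in each, and the job is handed in at about 20 s on the robot's clock (limit 54 s). The final side view shows both balls down in their wells, the agate ball still on its middle post and the arm clear of everything.

- **Lowering:** The fingers cannot fit inside a well, so I lowered each ball until its underside was below the rim and then let go. By my estimate the first ball dropped about 12 mm to its seat. I gripped the second one higher so that it dropped only about 7 mm.
- **Contact:** While placing the first ball, the fingertips touched the block's top with about 7 N. I backed off 1 mm before releasing.
- **Checks that disagreed:** The two cameras differed by 4 to 6 mm on where the block is. I used the average and corrected it with a close look at the first ball over its well. An automatic circle search for the second ball in the gripper failed, so I placed that one by coordinates and checked it by eye.
- **Not measured:** I judged the seating from the side picture and did not measure the balls' final heights.

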